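# Load the last tissue cassette and hold the rack ready over the open bath

### The job

Lift the tissue cassette out of the small grooved block and slide it, upright, down into the one empty slot of the cassette rack until it stands on the rack's floor, and let go of it. Then take the rack by the grip on its stem, raise it clear above the tops of the tubes, carry it across without disturbing anything on the bench, and bring it over the bath that has no lid. Finish holding it there for the timed dip: level, still, lined up with the bath's mouth so that it could be lowered straight in, its underside about 15 mm above the rim; do not dip it, rest it on the bath or let go, the program ends while the rack is held hovering.

Things in the scene. Friction and masses are not known exactly. Their poses are not given: they have to be found in the camera images.
- cassette: loose tissue cassette: flat white slitted plastic box 7 x 28 x 41 mm, 14 g, standing on its end in the middle pocket of the grooved block. Origin at the middle of its lower end; z along its 41 mm height, y across its 28 mm width, x through its 7 mm thickness. The top 9 mm slants (writing face, to -x); the foot is rounded. Grip it across the 28 mm, in its top 20 mm
- cassette_block: grey block 60 (x) x 46 (y) x 20 (z) mm, fixed to the bench, with three pockets 9 x 31 mm, 16 mm deep, side by side along x, 16 mm apart; the cassette stands in the middle one, its foot 4 mm above the bench. Origin at the centre of its underside
- cassette_rack: loose steel rack, 0.3 kg, 112 (x) x 48 (y) mm. Six slots along x, 13 mm apart, three each side of a stem; five hold white cassettes fixed in it (tops 46 mm above the underside), the -x end one is empty. Combs between slots (|y| < 10 mm) have rounded tops 23 mm up; side rails at y = +-18.5 mm reach 16 mm up. Origin: centre of its underside (lower face of its feet), z up
- rack_slot (a point): middle of the floor of the empty slot, 5 mm above the rack's underside, at x = -46 mm in the rack; axes as the rack's. The slot is 9 mm clear along x and 33 mm between the rails along y; a cassette goes in from above with its thickness along x, its width along y
- rack_grip (a point): centre of the black grip on the rack's stem, 68 mm above the rack's underside; the grip is 34 (x) x 12 (y) x 28 (z) mm, so its top is 82 mm and its lower end 54 mm above the underside. Grip it across its 12 mm, along the rack's y. Axes as the rack's
- bath_open: white plastic bath without a lid, empty, fixed: 146 (x) x 80 (y) x 60 (z) mm outside, walls 4 mm, so its mouth is 138 x 72 mm; the rim flange and an ear at each x end widen it to about 180 x 84 mm. Origin at the centre of its underside. The rack fits in with its x along the bath's x, either way round
- bath_rim (a point): centre of the open bath's mouth, at the height of its rim, 60 mm above the bench; axes as the bath's
- bath_lidded: the same kind of bath with its lid on, fixed; the bar on its lid reaches 84 mm above the bench. The two baths stand side by side, in either order. Origin at the centre of its underside
- tube_rack: orange tube rack, loose, 49 (x) x 160 (y) x 80 (z) mm, standing between the cassette rack and the baths with its length away from the robot. Origin at the centre of its underside
- tube_a: 50 ml tube with orange screw cap, 33 mm wide, 114 mm long, standing in the tube rack, top about 117 mm above the bench. Origin at the middle of its lower end
- tube_b: a second such tube in the same rack
- dish_low: clear round culture dish with lid, 52 mm wide, 14 mm high, loose on the bench, to be left alone. Origin at the centre of its underside
- dish_deep: clear round culture dish with its lid tilted, 52 x 55 x 20 mm, loose, to be left alone. Origin at the centre of its underside
- forceps: steel forceps 14 x 115 x 9 mm lying on the bench in front, loose, to be left alone. Origin at its middle, underside

How it is judged:
By the outcome, as a careful person would: the job done as asked, in the order asked, and still so for the second after the job is handed in, while the arm keeps its last pose, push and grip.
It also fails if it takes over 56 s, if anything falls off the work surface, if the arm or the gripper's body presses on something with over 40 N, if the wrist force passes 120 N, or if a joint passes its speed limit or range.

### The arm

A 7-joint arm with a two-finger parallel gripper is mounted at the origin on a cart in front of the work surface, level with it; the furniture and walls round the work are solid. World frame = base frame: x ahead of the robot, y to its left, z up, the work surface at z = 0. Lengths are in m, angles in rad, forces in N, time in s.
With the tool pointing down it reaches from about 0.4 to 0.85 m from the base axis. Payload 10.4 kg.
Tool frame: the origin (TCP) lies on the centre line of the jaws, within the pads' length; the fingertips stand 11 mm ahead of it and the grasp point (between the pads) lies 8 mm behind it (tip_reach is the distance from the TCP to the fingertips, in m); z points along the fingers, y is the line along which they close (so a half turn about z gives the same grasp; the last joint's range is limited). The gripper opens to 85 mm and grips with 20 to 120 N. Pads are 22 mm wide; open, the fingers measure 114 mm over their backs; the gripper's body (76 mm by 85 mm) begins 54 mm behind the grasp point. The pads swing forward as they close: fully open they stand 13 mm farther back than shut.
Start: joints at [-1.185, 0.332, -0.065, 1.46, 0.022, 1.35, -0.088], TCP at [0.248, 0.574, 0.242] pointing down, gripper open.
Joint ranges: [-2.6, 2.6], [-0.5, 2.12], [-1.47, 1.34], [0.16, 2.42], [-1.27, 4.41], [0.06, 2.06], [-2.6, 2.6]. Speed limits (rad/s): [2.22, 2.22, 2.79, 2.79, 3.14, 3.14, 3.14].

### API

Orientations are given as a unit quaternion [x, y, z, w].
In Python, from workcell import get_obs, camera, hand_in, tip_reach gives the robot as it stands. The module is installed in compiled form; this text tells all that it offers.
- The arm moves only by the tool move_arm, never from a script. Its argument "plan" is a list of rows, each an object with "delta_pos": the shift along the tool's x, y, z in shares of 60 cm (1.0 is 60 cm), a list of three; "turn": the turn, a rotation vector about the tool's x, y, z in a scale on which 1.0 is 2 pi rad, a list of three; "fingers": the closure, from 0 (fully open) to 1 (shut). A call has 1 to 12 rows; each row is the pose to reach, as a shift and turn from the pose commanded when the call began, along the tool's axes at that moment; what a row does not reach only later rows make up. A row lasts 1/8 s, in which the tool goes at most 62.5 mm and 10.7 degrees, less where a joint would pass 70% of its speed; a pose out of reach is approached as far as the arm can. A shift or turn number past 1, either way, is cut back to 1. A call with a gripper value outside its range is refused whole. The fingers move at their own pace and stop on an object; "force" is the grip in N (left out, the last holds). Time passes only in rows, so rows that repeat a pose let the fingers close. It gives the time, the measured TCP pose, the force, the opening and the grip force at its end, in the units of the state.
- get_obs(): the state, without advancing time (a new reading comes with each control period).
- camera(name): name is "scene" or "side" or "wrist"; returns a dict with "color" (384x512x3 uint8, red, green, blue), "range_z" (384x512 float32, m along the optical axis (not along the pixel's ray), 0 where there is no reading), "fx", "fy", "cx", "cy" (pixels), "R" (3x3) and "t" (3): a world point X has camera coordinates R X + t; the wrist camera has in their place "tool_from_camera" (4x4, takes a point from camera to tool coordinates, whose origin is the TCP and whose axes are the flange's). Camera axes: x right, y down, z forward; pixel columns grow to the right and rows downward; lengths in m; the calibration is good to about 2 mm. A picture is of the moment at which its call begins: read the wrist's pose just before it.
- hand_in(): hands the job in; it is judged then, once.
The state is a dict: "clock": time; "joint_pos": joint angles; "joint_velocities": joint speeds; "tau": joint torques, N m; "position": TCP position; "ee_rot": TCP orientation; "ft_force": force on the tool from outside, world axes, zero at the start; "torque": the same for the moment, N m; "grip_width": opening from 0.0 (shut) to 1.0 (fully open); "grasp_force": force on a finger pad.
Only numpy, scipy, OpenCV 4.12 (cv2) and the standard library are available. Lean on these libraries where they do the work, as an engineer would, in place of code of your own. Each camera call takes 0.05 s, during which the arm holds its last target. There are 200 camera calls.

## Working session

There is one attempt and no reset: what is moved stays moved. The work goes in short steps, Python scripts to look and compute and a tool call to move; the robot and the scene stay as the last step left them, time stands still between calls to the robot, and variables do not carry over. Pictures are saved under pics/ and viewed, at most 10 in all, crops included, and the job is handed in when it is done.

Besides the shell and the picture viewer there is one more tool, called after "Call:" as a command line: name --argument value ..., lists and objects as JSON in quotes. move_arm: Moves the arm, as the interface text tells. Its arguments: {"type":"object","properties":{"plan":{"type":"array","items":{"type":"object","properties":{"delta_pos":{"type":"array","items":{"type":"number"}},"turn":{"type":"array","items":{"type":"number"}},"fingers":{"type":"number"}}}},"force":{"type":"number"}},"required":["plan"]}

```bash
mkdir -p pics; cat > h.py <<'E'
import numpy as np, cv2
from scipy.spatial.transform import Rotation as Rn
from workcell import get_obs, camera, hand_in, tip_reach
def cloud(c,o=None):
    z=c["range_z"]; v,u=np.mgrid[:z.shape[0],:z.shape[1]]
    P=np.dstack([(u-c["cx"])/c["fx"]*z,(v-c["cy"])/c["fy"]*z,z])
    if "R" in c: W=(P-np.array(c["t"]))@np.array(c["R"])
    else:
        T=np.array(c["tool_from_camera"]); W=P@T[:3,:3].T+T[:3,3]
        W=W@Rn.from_quat(o["ee_rot"]).as_matrix().T+np.array(o["position"])
    W[z==0]=np.nan
    return W
def save(img,n): cv2.imwrite("pics/"+n+".png",cv2.cvtColor(np.ascontiguousarray(img),cv2.COLOR_RGB2BGR))
E
python3 - <<'E'
from h import *
import pickle
o=get_obs();print({k:np.round(v,3) for k,v in o.items()},tip_reach)
d={}
for n in("scene","side","wrist"):
    c=camera(n);c['o']=o;d[n]=c;save(c["color"],n)
    if "R" in c: print(n,-np.array(c["R"]).T@c["t"],np.round(c["R"],2).tolist())
    else: print(c["tool_from_camera"])
pickle.dump(d,open("d.pkl","wb"))
E
```

```text
{'clock': np.float64(0.0), 'joint_pos': array([-1.185,  0.333, -0.065,  1.461,  0.022,  1.35 , -0.089]), 'joint_velocities': array([ 0.   ,  0.   , -0.001,  0.001,  0.001, -0.001, -0.   ]), 'tau': array([ 0.0000e+00, -6.2546e+01,  4.9000e-02, -3.9159e+01,  1.6000e-02,
        1.0000e-02, -0.0000e+00]), 'position': array([0.248, 0.573, 0.242]), 'ee_rot': array([ 0.203,  0.979, -0.001, -0.   ]), 'ft_force': array([0.857, 0.026, 1.008]), 'torque': array([-0.045, -0.065, -0.075]), 'grasp_force': np.float64(0.0), 'grip_width': np.float64(0.998)} 0.011
scene [-0.11072555  0.44228426  0.65153752] [[-0.5, -0.87, 0.02], [-0.55, 0.3, -0.78], [0.67, -0.4, -0.63]]
side [ 0.06759751 -0.56820882  0.68514848] [[0.85, -0.53, 0.01], [-0.32, -0.52, -0.8], [0.42, 0.67, -0.6]]
[[ 5.10624511e-04 -9.45412314e-01 -3.25876196e-01  8.44465886e-02]
 [ 9.99999344e-01  8.16774013e-04 -8.02648482e-04 -1.00297552e-03]
 [ 1.02500097e-03 -3.25875572e-01  9.45412112e-01 -1.31239360e-01]
 [ 0.00000000e+00  0.00000000e+00  0.00000000e+00  1.00000000e+00]]
```

View pics/scene.png

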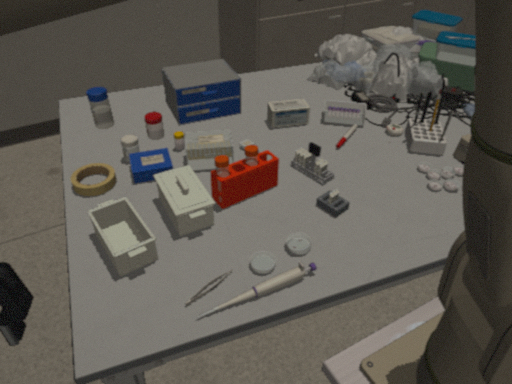

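View pics/side.png

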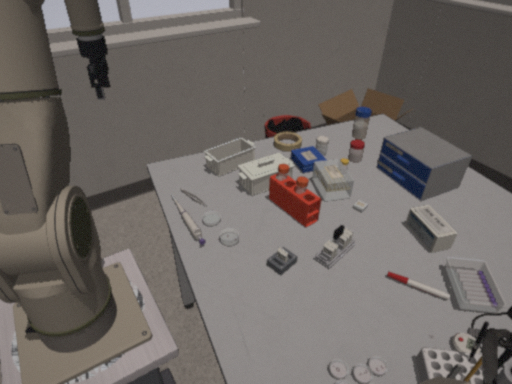

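The scene view shows the block at (333,202), the rack at (313,163), the tube rack at (245,178), the open bath at (122,236) and the lidded bath at (183,200). The side view agrees. Next I get rough positions from depth.

```bash
python3 - <<'E'
from h import *
import pickle
d=pickle.load(open("d.pkl","rb"))
S=cloud(d["scene"]);D=cloud(d["side"])
for n,W,px in(("scene",S,dict(block=(333,202),cass=(334,195),rack=(313,163),grip=(315,149),capA=(222,161),capB=(252,151),tr=(245,178),open=(122,236),lid=(183,185),bench=(300,280))),("side",D,dict(block=(282,258),grip=(339,233),rack=(335,247),capA=(284,170),capB=(302,184),open=(230,157)))):
    for k,(u,v) in px.items(): print(n,k,np.round(np.nanmedian(W[v-1:v+2,u-1:u+2].reshape(-1,3),0),3))
def fit(W,x0,x1,y0,y1,z0,z1,name):
    m=(W[...,0]>x0)&(W[...,0]<x1)&(W[...,1]>y0)&(W[...,1]<y1)&(W[...,2]>z0)&(W[...,2]<z1)
    p=W[m][:,:2].astype(np.float32)*1000
    print(name,len(p),cv2.minAreaRect(p), W[m][:,2].max())
pts=np.concatenate([S.reshape(-1,3),D.reshape(-1,3)]);
m=(pts[:,2]>.012)&(pts[:,2]<.15)&(pts[:,0]>.25)&(pts[:,0]<.85)&(abs(pts[:,1])<.7)
p=pts[m]; s=1000 # top-down height map, 1 px = 1mm
H=np.zeros((600,800,3),np.uint8)
o=np.argsort(p[:,2]);p=p[o]
col=cv2.applyColorMap((np.clip(p[:,2]/.12,0,1)*255).astype(np.uint8).reshape(-1,1),cv2.COLORMAP_JET)[:,0]
u=(400-p[:,1]*1000).astype(int);v=(850-p[:,0]*1000).astype(int)
ok=(u>=0)&(u<799)&(v>=0)&(v<599)
for a,b,c in zip(u[ok],v[ok],col[ok]): H[b:b+2,a:a+2]=c
cv2.imwrite("pics/top.png",H)
E
```

```text
scene block [ 0.442 -0.084  0.02 ]
scene cass [ 0.446 -0.087  0.037]
scene rack [ 0.581 -0.125  0.031]
scene grip [ 0.577 -0.124  0.074]
scene capA [0.585 0.123 0.116]
scene capB [0.59  0.047 0.115]
scene tr [0.569 0.076 0.062]
scene open [0.583 0.364 0.004]
scene lid [0.587 0.217 0.083]
scene bench [ 0.304  0.098 -0.   ]
side block [ 0.447 -0.093  0.023]
side grip [ 0.58  -0.135  0.074]
side rack [ 0.566 -0.144  0.041]
side capA [0.59  0.107 0.112]
side capB [0.592 0.029 0.111]
side open [0.535 0.322 0.059]
```

View pics/top.png

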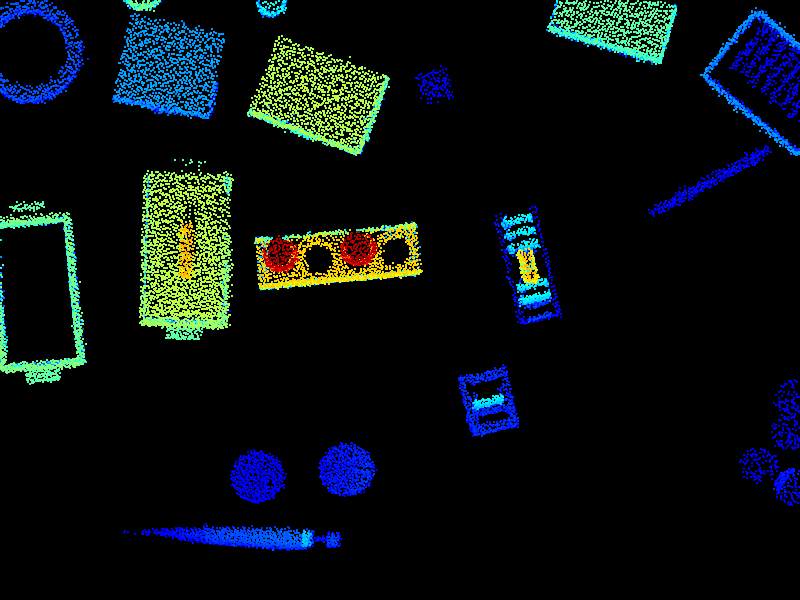

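The height map shows the rack near x 0.585, y −0.128 with yaw about 11°. Its empty slot faces the robot. The block is near (0.449, −0.089), yaw about 13°. The open bath is at the far left. I'll bring the wrist camera over the rack and block for a fine measurement.

The manual's scale: shifts go in shares of 60 cm and turns go in shares of 2 pi rad. Converting my numbers, -0.53 m / 0.6 = -0.8833, -0.482 m / 0.6 = -0.8033, -0.618 rad / 6.2832 = -0.0984.

Call:
move_arm --plan '[{"delta_pos": [-0.1,-0.11,0],"turn": [0,0,-0.0127],"fingers": 0},{"delta_pos": [-0.8033,-0.8833,0],"turn": [0,0,-0.0984],"fingers": 0},{"delta_pos": [-0.8033,-0.8833,0],"turn": [0,0,-0.0984],"fingers": 0},{"delta_pos": [-0.8033,-0.8833,0],"turn": [0,0,-0.0984],"fingers": 0},{"delta_pos": [-0.8033,-0.8833,0],"turn": [0,0,-0.0984],"fingers": 0},{"delta_pos": [-0.8033,-0.8833,0],"turn": [0,0,-0.0984],"fingers": 0},{"delta_pos": [-0.8033,-0.8833,0],"turn": [0,0,-0.0984],"fingers": 0},{"delta_pos": [-0.8033,-0.8833,0],"turn": [0,0,-0.0984],"fingers": 0},{"delta_pos": [-0.8033,-0.8833,0],"turn": [0,0,-0.0984],"fingers": 0},{"delta_pos": [-0.8033,-0.8833,0],"turn": [0,0,-0.0984],"fingers": 0},{"delta_pos": [-0.8033,-0.8833,0],"turn": [0,0,-0.0984],"fingers": 0},{"delta_pos": [-0.8033,-0.8833,0],"turn": [0,0,-0.0984],"fingers": 0}]'

```text
clock: 1.65
position: [0.4801, -0.1079, 0.2424]
ee_rot: [-0.103, 0.995, -0.0, 0.0]
ft_force: [0.8, 0.4, 0.2]
grip_width: 1.001
grasp_force: 0.0
```

```bash
python3 - <<'E'
from h import *
import pickle
o=get_obs();c=camera("wrist");save(cv2.resize(c["color"],(800,600)),"w1")
pickle.dump((o,c),open("w1.pkl","wb"))
W=cloud(c,o)
print(o["position"],np.round(o["joint_pos"],2),c["fx"])
def crop(W,x0,x1,y0,y1,z0,z1):
    m=(W[...,0]>x0)&(W[...,0]<x1)&(W[...,1]>y0)&(W[...,1]<y1)&(W[...,2]>z0)&(W[...,2]<z1);return W[m]
def rect(p,n): print(n,len(p),cv2.minAreaRect((p[:,:2]*1000).astype(np.float32)),np.round(p[:,2].mean(),4))
b=(.38,.51,-.16,-.02); r=(.515,.66,-.2,-.07)
print("bench",np.nanmedian(crop(W,.3,.7,-.3,.0,-.01,.01)[:,2]))
rect(crop(W,*b,.015,.024),"block top"); rect(crop(W,*b,.03,.06),"cassette"); 
rect(crop(W,*r,.06,.1),"grip");rect(crop(W,*r,.077,.09),"griptop");rect(crop(W,*r,.039,.05),"cass tops");rect(crop(W,*r,.010,.1),"rack all");rect(crop(W,*r,.012,.018),"rails")
d=pickle.load(open("d.pkl","rb"))
for n in("scene","side"):
    S=cloud(d[n]); rect(crop(S,.45,.68,.3,.48,.05,.07),n+" bath");rect(crop(S,.45,.68,.3,.48,.057,.064),n+" bathrim");rect(crop(S,*b,.015,.024),n+"block top");rect(crop(S,*r,.06,.1),n+"grip");rect(crop(S,*r,.01,.1),n+"rack")
E
```

```text
[ 0.48013164 -0.10790894  0.24237776] [-0.45  0.02  0.6   1.83 -0.01  1.3   1.92] 313.38314497178305
bench -0.0017702575907668078
block top 1506 ((448.2642517089844, -90.89864349365234), (60.04545211791992, 46.016334533691406), 12.44571590423584) 0.0194
cassette 238 ((447.9266052246094, -90.51543426513672), (7.178096294403076, 27.684154510498047), 13.480116844177246) 0.0405
grip 427 ((583.5223999023438, -129.72666931152344), (33.55854415893555, 12.716606140136719), 14.35918140411377) 0.0772
griptop 300 ((583.6423950195312, -129.6121368408203), (33.24569320678711, 12.471236228942871), 13.923467636108398) 0.0807
cass tops 688 ((590.8824462890625, -128.26918029785156), (86.43025207519531, 28.038480758666992), 13.409157752990723) 0.0428
rack all 2371 ((584.083740234375, -130.07644653320312), (114.00366973876953, 41.199546813964844), 13.33001708984375) 0.0379
rails 594 ((584.083740234375, -130.07644653320312), (114.00366973876953, 41.199546813964844), 13.33001708984375) 0.0153
scene bath 934 ((558.6925048828125, 365.5986328125), (182.61679077148438, 84.43036651611328), 5.636593818664551) 
[... 419 characters left out ...]
125.7363052368164), (112.4722900390625, 41.77652359008789), 13.59761905670166) 0.0362
side bath 371 ((557.8060913085938, 363.226318359375), (179.34605407714844, 87.45561218261719), 5.324901580810547) 0.0565
side bathrim 183 ((555.73974609375, 362.587158203125), (158.15194702148438, 87.54499816894531), 4.798137187957764) 0.0592
sideblock top 278 ((449.0804748535156, -89.32879638671875), (63.550113677978516, 47.59764862060547), 14.02879810333252) 0.0189
sidegrip 102 ((583.88720703125, -129.6383514404297), (34.398048400878906, 11.658507347106934), 14.268013954162598) 0.0747
siderack 671 ((584.5350341796875, -128.9334716796875), (113.21272277832031, 40.49196243286133), 13.339123725891113) 0.0364
```

View pics/w1.png

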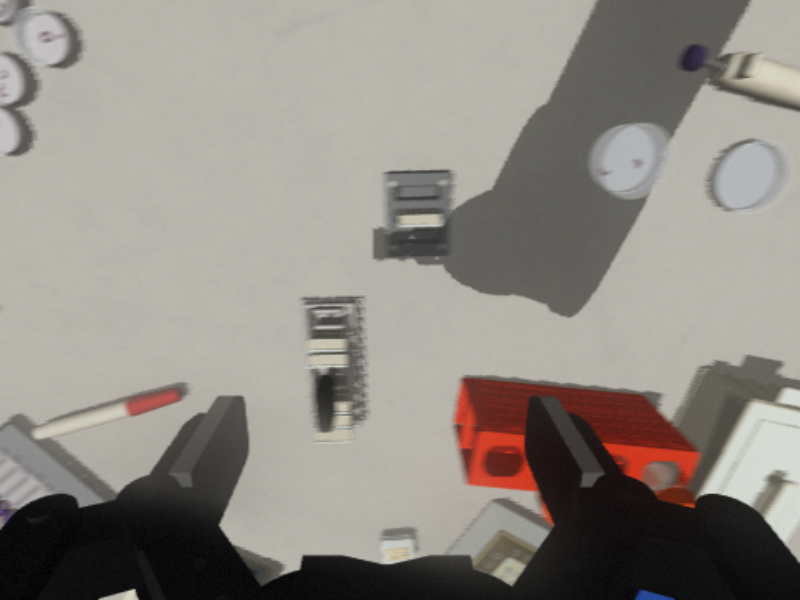

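The wrist view agrees with the known sizes: block 60×46 mm at (448.3, −90.9), rack 114×41 mm at (584.1, −130.1) with yaw 13.35°. I'll grip the cassette 3 mm toward its −x side, so the pads clear the neighbouring cassette when it goes into the slot.

To row units: 0.205 m / 0.6 = 0.3417, 0.195 m / 0.6 = 0.325, -0.019 rad / 6.2832 = -0.003.

Call:
move_arm --plan '[{"delta_pos": [0.0517,0.0392,0.0667],"turn": [0,0,-0.003],"fingers": 0.35},{"delta_pos": [0.0517,0.0392,0.15],"turn": [0,0,-0.003],"fingers": 0.35},{"delta_pos": [0.0517,0.0392,0.2167],"turn": [0,0,-0.003],"fingers": 0.35},{"delta_pos": [0.0517,0.0392,0.2667],"turn": [0,0,-0.003],"fingers": 0.35},{"delta_pos": [0.0517,0.0392,0.3],"turn": [0,0,-0.003],"fingers": 0.35},{"delta_pos": [0.0517,0.0392,0.325],"turn": [0,0,-0.003],"fingers": 0.35},{"delta_pos": [0.0517,0.0392,0.3417],"turn": [0,0,-0.003],"fingers": 0.35},{"delta_pos": [0.0517,0.0392,0.3417],"turn": [0,0,-0.003],"fingers": 0.35}]' --force 25

```text
clock: 2.7
position: [0.4446, -0.0878, 0.037]
ee_rot: [-0.114, 0.993, 0.0, -0.0]
ft_force: [-0.1, 0.6, -1.1]
grip_width: 0.653
grasp_force: 0.0
```

```bash
python3 - <<'E'
from h import *
o=get_obs();c=camera("side");save(cv2.resize(c["color"][210:300,230:370],(800,514),interpolation=cv2.INTER_CUBIC),"s2")
print(o["position"],o["ft_force"],o["grip_width"],Rn.from_quat(o["ee_rot"]).as_matrix()[:,1])
E
```

```text
[ 0.44462506 -0.08779649  0.03700064] [-0.07179909  0.62633554 -1.09321873] 0.653328518546312 [-2.26313571e-01  9.74054494e-01  1.05274192e-04]
```

View pics/s2.png

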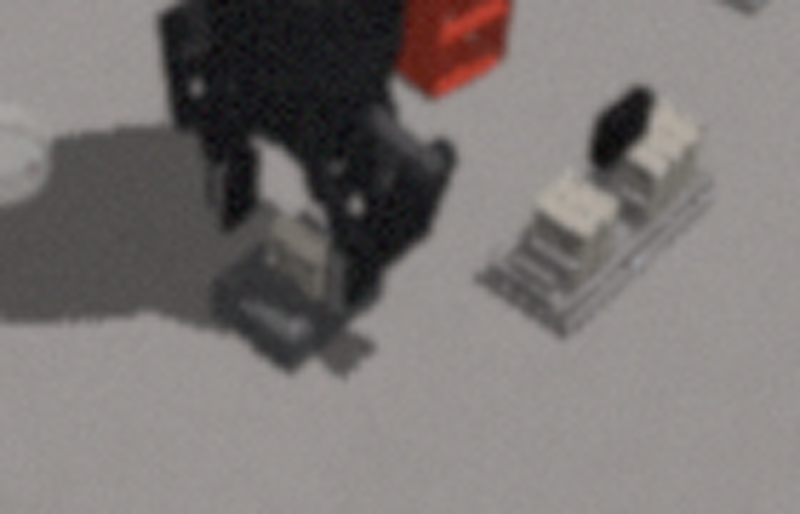

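In the side crop the fingers straddle the cassette, clear of the block. The TCP y is 3.6 mm off my target, so I'll re-measure at rest with the wrist camera.

```bash
cat >> h.py <<'E'
def crop(W,x0,x1,y0,y1,z0,z1):
    m=(W[...,0]>x0)&(W[...,0]<x1)&(W[...,1]>y0)&(W[...,1]<y1)&(W[...,2]>z0)&(W[...,2]<z1);return W[m]
def rect(p,n):
    if len(p)>5: print(n,len(p),np.round(np.hstack(cv2.minAreaRect((p[:,:2]*1000).astype(np.float32))),1),np.round(np.percentile(p[:,2],[2,50,98]),4))
E
python3 - <<'E'
from h import *
o=get_obs();c=camera("wrist");W=cloud(c,o)
print(o["position"],o["joint_velocities"].round(3))
rect(crop(W,.41,.49,-.14,-.04,.015,.024),"block top")
rect(crop(W,.435,.465,-.107,-.073,.03,.06),"cassette")
rect(crop(W,.515,.66,-.2,-.07,.010,.1),"rack")
T=np.array(c["tool_from_camera"])
save(cv2.resize(c["color"],(768,576)),"w2")
E
```

```text
[ 0.44498981 -0.08787359  0.03750084] [-0.001 -0.013  0.004 -0.005  0.002  0.004 -0.002]
block top 5871 [448.4 -90.2  61.6  46.3  13.1] [0.0162 0.0196 0.0216]
cassette 1694 [447.8 -89.8   8.6  28.   13.6] [0.0307 0.0401 0.0451]
rack 604 [ 548.4 -143.5   17.6   36.8   73.7] [0.0134 0.0216 0.0243]
```

View pics/w2.png

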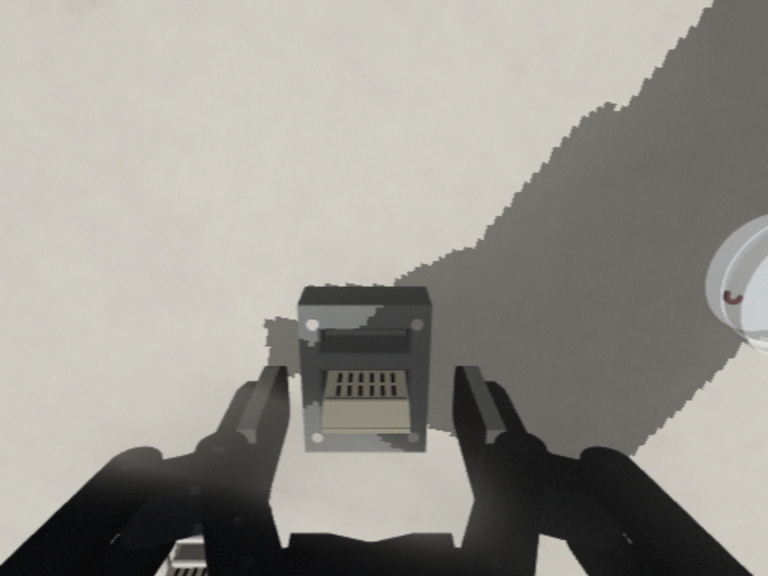

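The cassette sits about 2 mm to the tool's −y side. Before closing, I'll check the actual fingertip height from depth, to be sure the pads won't swing down into the block.

```bash
python3 - <<'E'
from h import *
o=get_obs();c=camera("wrist");W=cloud(c,o)
Tl=(W-np.array(o["position"]))@Rn.from_quat(o["ee_rot"]).as_matrix()
for s in(1,-1):
    m=(s*Tl[...,1]>.022)&(s*Tl[...,1]<.045)&(abs(Tl[...,0])<.012)&(W[...,2]>.022)
    p=Tl[m]; print(len(p),np.round(np.percentile(p,[1,50,99],axis=0),4).tolist(),"zmin world",np.percentile(W[m][:,2],[1,5]))
E
```

```text
2765 [[-0.0091, 0.0267, -0.0477], [0.0068, 0.0336, -0.028], [0.012, 0.0449, 0.0053]] zmin world [0.03249762 0.03749551]
2521 [[-0.0091, -0.0449, -0.0474], [0.007, -0.0324, -0.0249], [0.012, -0.0283, 0.0052]] zmin world [0.03253059 0.03749421]
```

To row units: -0.002 m / 0.6 = -0.0033.

Call:
move_arm --plan '[{"delta_pos": [0,-0.0033,0.0033],"turn": [0,0,0],"fingers": 0.35},{"delta_pos": [0,-0.0033,0.0033],"turn": [0,0,0],"fingers": 0.55},{"delta_pos": [0,-0.0033,0.0033],"turn": [0,0,0],"fingers": 0.8},{"delta_pos": [0,-0.0033,0.0033],"turn": [0,0,0],"fingers": 0.8},{"delta_pos": [0,-0.0033,0.0033],"turn": [0,0,0],"fingers": 0.8},{"delta_pos": [0,-0.0033,0.0033],"turn": [0,0,0],"fingers": 0.8},{"delta_pos": [0,-0.0033,0.0033],"turn": [0,0,0],"fingers": 0.8}]' --force 25

```text
clock: 3.72
position: [0.4455, -0.0899, 0.0354]
ee_rot: [-0.114, 0.994, -0.0, 0.0]
ft_force: [-0.6, -0.7, 4.2]
grip_width: 0.312
grasp_force: 27.3
```

Call:
move_arm --plan '[{"delta_pos": [0,0,-0.0167],"turn": [0,0,0],"fingers": 0.8},{"delta_pos": [0,0,-0.05],"turn": [0,0,0],"fingers": 0.8},{"delta_pos": [0,0,-0.0917],"turn": [0,0,0],"fingers": 0.8},{"delta_pos": [-0.01,-0.01,-0.1333],"turn": [0,0,0],"fingers": 0.8},{"delta_pos": [-0.0367,-0.0333,-0.15],"turn": [0,0,0],"fingers": 0.8},{"delta_pos": [-0.075,-0.0683,-0.15],"turn": [0,0,0],"fingers": 0.8},{"delta_pos": [-0.1083,-0.0983,-0.15],"turn": [0,0,0],"fingers": 0.8},{"delta_pos": [-0.1292,-0.1175,-0.15],"turn": [0,0,0],"fingers": 0.8},{"delta_pos": [-0.1292,-0.1175,-0.15],"turn": [0,0,0],"fingers": 0.8},{"delta_pos": [-0.1292,-0.1175,-0.15],"turn": [0,0,0],"fingers": 0.8}]'

```text
clock: 4.97
position: [0.5361, -0.1406, 0.1253]
ee_rot: [-0.114, 0.993, 0.0, -0.0]
ft_force: [-0.0, -1.1, 0.2]
grip_width: 0.315
grasp_force: 26.9
```

```bash
python3 - <<'E'
from h import *
o=get_obs();c=camera("wrist");W=cloud(c,o);p0=np.array(o["position"]);R=Rn.from_quat(o["ee_rot"]).as_matrix()
print(p0,o["joint_velocities"].round(3),o["grip_width"],np.degrees(np.arctan2(-R[0,1],R[1,1])),R[:,2])
Tl=(W-p0)@R
m=(abs(Tl[...,0])<.02)&(abs(Tl[...,1])<.0135)&(Tl[...,2]>-.02)&(Tl[...,2]<.04)
q=Tl[m]; f=np.c_[-q[:,0],q[:,1],q[:,2]]; rect(f,"cass in tool(-x,y)")
for n in("wrist","side","scene"):
    if n!="wrist": c=camera(n);W=cloud(c)
    rect(crop(W,.515,.66,-.2,-.07,.008,.0185),n+"rack low"); rect(crop(W,.515,.66,-.2,-.07,.0,.022),n+"rack")
c=camera("wrist");save(cv2.resize(c["color"],(768,576)),"w3")
E
```

```text
[ 0.5360581  -0.14055375  0.12530704] [-0.005 -0.007  0.001  0.006 -0.004 -0.001  0.003] 0.31525855534042746 13.073960835309546 [-6.46530858e-04  4.61570702e-04 -9.99999684e-01]
cass in tool(-x,y) 3002 [-1.8 -0.1 26.7 23.  88.6] [-0.0152 -0.0006  0.0268]
wristrack low 930 [ 584.1 -129.6  112.8   40.8   13.4] [0.0091 0.0152 0.0174]
wristrack 1936 [ 578.6 -138.9  110.6  128.6   77.5] [0.0031 0.0143 0.0217]
siderack low 192 [ 585.  -128.7  113.4   40.8   13.2] [0.0085 0.0145 0.0182]
siderack 492 [ 5.879e+02 -1.337e+02  1.413e+02  1.282e+02  5.000e-01] [0.0001 0.0076 0.0215]
scenerack low 207 [ 584.6 -125.8  114.2   42.8   14.5] [0.0086 0.015  0.0182]
scenerack 512 [ 585.9 -135.4  127.4  141.5   89.8] [0.0001 0.0077 0.0213]
```

View pics/w3.png

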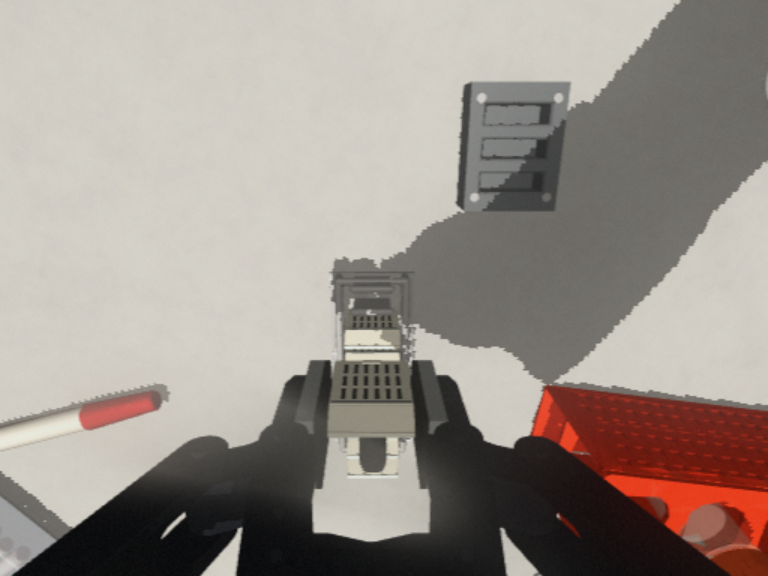

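The wrist view shows the cassette held between the pads at about (370,395), just above the rack's empty-slot end at (372,300). I'll check its tilt and its offset in the hand.

```bash
python3 - <<'E'
from h import *
o=get_obs();c=camera("wrist");W=cloud(c,o);p0=np.array(o["position"]);R=Rn.from_quat(o["ee_rot"]).as_matrix()
Tl=(W-p0)@R
m=(abs(Tl[...,0])<.02)&(abs(Tl[...,1])<.0115)&(Tl[...,2]>-.02)&(Tl[...,2]<.045)
q=Tl[m]
for a in np.arange(-.014,.036,.004):
    k=q[(q[:,2]>=a)&(q[:,2]<a+.004)]
    if len(k)>3: print(round(a+.002,3),len(k),np.round(np.percentile(k[:,0],[2,50,98])*1000,1),np.round(k[:,1].mean()*1000,1))
f=q[(q[:,2]>.002)&(q[:,2]<.022)]
for _ in range(3):
    A=np.c_[f[:,1:],np.ones(len(f))];s=np.linalg.lstsq(A,f[:,0],rcond=None)[0];r=f[:,0]-A@s;f=f[abs(r)<.0015]
print("x=ay+bz+c",np.degrees(s[:2]),s[2]*1000,len(f),r.std())
# width of cassette edge in y from pixels rows at x band, lower portion below pads
m=(abs(Tl[...,0])<.02)&(abs(Tl[...,1])<.02)&(Tl[...,2]>.014)&(Tl[...,2]<.026);k=Tl[m];print("y ext",np.percentile(k[:,1],[1,99]))
# rack features in tool frame
Z=W[...,2]; B=np.radians(13.4);ex=np.array([np.cos(B),np.sin(B)]);ey=np.array([-ex[1],ex[0]])
L=W[...,:2]-np.array([.5841,-.1296]);lx=L@ex*1000;ly=L@ey*1000
for lo,hi in((.004,.012),(.012,.018),(.018,.026),(.035,.05)):
    m=(Z>lo)&(Z<hi)&(abs(lx)<62)&(abs(ly)<26)
    h,e=np.histogram(lx[m],bins=np.arange(-60,62,4));print(lo,hi,dict(zip(e[:-1].astype(int),h)),np.percentile(ly[m],[1,99]).round(1))
m=(Z>.035)&(Z<.05)&(lx>-45)&(lx<-20)&(abs(ly)<20);print("neighbour lx,ly",np.percentile(lx[m],[1,50,99]),np.percentile(ly[m],[1,99]))
E
```

```text
-0.012 6 [-5.  -4.2 -3.5] 0.0
-0.008 534 [-6.3 -3.9 -1.5] -0.0
-0.004 500 [-3.  -0.8  1.2] 0.0
0.0 230 [-0.3  0.9  1.7] -0.1
0.004 202 [0.2 1.  1.6] 0.0
0.008 180 [0.3 0.9 1.6] -0.2
0.012 184 [0.2 0.9 1.6] 0.4
0.016 153 [0.4 0.9 1.6] -0.5
0.02 161 [0.3 0.9 1.6] 0.0
0.024 157 [0.3 1.  2.3] -0.2
0.028 69 [0.2 0.8 2. ] -1.0
x=ay+bz+c [ 0.06853667 -0.10739267] 0.9475514483639346 880 0.00032968547709006204
y ext [-0.01439788  0.01272916]
0.004 0.012 {np.int64(-60): np.int64(22), np.int64(-56): np.int64(146), np.int64(-52): np.int64(25), np.int64(-48): np.int64(33), np.int64(-44): np.int64(145), np.int64(-40): np.int64(33), np.int64(-36): np.int64(33), np.int64(-32): np.int64(30), np.int64(-28): np.int64(27), np.int64(-24): np.int64(30), np.int64(-20): np.int64(29), np.int64(-16): np.int64(25), np.int64(-12): np.int64(24), np.int64(-8): np.int64(31), np.int64(-4): np.int64(23), np.int64(0): np.int64(10), np.int64(4): np.int64(2), np.int64(8): np.int64(0), np.int64(12): np.int64(0), np.int64(16): np.int64(0), np.int64(20): np.int64(0), np.int64(24): np.int64(0), np.int64(28): np.int64(0), n
[... 2168 characters left out ...]
nt64(-28): np.int64(0), np.int64(-24): np.int64(237), np.int64(-20): np.int64(0), np.int64(-16): np.int64(0), np.int64(-12): np.int64(0), np.int64(-8): np.int64(0), np.int64(-4): np.int64(0), np.int64(0): np.int64(0), np.int64(4): np.int64(0), np.int64(8): np.int64(0), np.int64(12): np.int64(0), np.int64(16): np.int64(0), np.int64(20): np.int64(0), np.int64(24): np.int64(0), np.int64(28): np.int64(90), np.int64(32): np.int64(115), np.int64(36): np.int64(17), np.int64(40): np.int64(37), np.int64(44): np.int64(184), np.int64(48): np.int64(81), np.int64(52): np.int64(0), np.int64(56): np.int64(0)} [-13.9  13.5]
neighbour lx,ly [-36.62890549 -31.52273179 -20.74766866] [-13.74208916  13.5848945 ]
```

The cassette is held vertical (tilt 0.1°), with its centre 2.5 mm to tool −x as intended. I'll lower it to just above the combs and re-measure there.

To row units: 0.064 m / 0.6 = 0.1067, 0.055 m / 0.6 = 0.0917, -0.006 rad / 6.2832 = -0.001.

Call:
move_arm --plan '[{"delta_pos": [-0.0012,-0.0003,0.0333],"turn": [0,0,-0.001],"fingers": 0.8},{"delta_pos": [-0.0012,-0.0003,0.0667],"turn": [0,0,-0.001],"fingers": 0.8},{"delta_pos": [-0.0012,-0.0003,0.0917],"turn": [0,0,-0.001],"fingers": 0.8},{"delta_pos": [-0.0012,-0.0003,0.1067],"turn": [0,0,-0.001],"fingers": 0.8},{"delta_pos": [-0.0012,-0.0003,0.1067],"turn": [0,0,-0.001],"fingers": 0.8},{"delta_pos": [-0.0012,-0.0003,0.1067],"turn": [0,0,-0.001],"fingers": 0.8}]'

```text
clock: 5.98
position: [0.5378, -0.1411, 0.0619]
ee_rot: [-0.117, 0.993, -0.0, 0.0]
ft_force: [0.5, -1.0, -0.5]
grip_width: 0.316
grasp_force: 26.9
```

```bash
python3 - <<'E'
from h import *
o=get_obs();c=camera("wrist");W=cloud(c,o);p0=np.array(o["position"]);R=Rn.from_quat(o["ee_rot"]).as_matrix()
print(p0,o["ft_force"],np.degrees(np.arctan2(-R[0,1],R[1,1])))
Tl=(W-p0)@R
f=Tl[(abs(Tl[...,0])<.006)&(abs(Tl[...,1])<.0115)&(Tl[...,2]>.002)&(Tl[...,2]<.026)];print("face",np.median(f[:,0]),len(f))
rect(np.c_[W[...,0:3].reshape(-1,3)][((W[...,2]>.008)&(W[...,2]<.0185)&(W[...,0]>.515)&(W[...,0]<.66)&(W[...,1]>-.2)&(W[...,1]<-.07)).ravel()],"rack low")
# end comb near side, points in tool frame
Z=W[...,2]
for lo,hi in((.006,.012),(.012,.018),(.018,.026)):
    m=(Z>lo)&(Z<hi)&(Tl[...,0]>-.03)&(Tl[...,0]<.03)&(abs(Tl[...,1])<.03);k=Tl[m]*1000
    if len(k):
        h,e=np.histogram(k[:,0],bins=np.arange(-30,31,2));print(lo,dict(zip(e[:-1].tolist(),h.tolist())),np.percentile(k[:,1],[1,99]).round(1))
save(cv2.resize(c["color"][190:330,150:350],(800,560),interpolation=cv2.INTER_CUBIC),"w4")
E
```

```text
[ 0.53782898 -0.14109766  0.06185318] [ 0.46066638 -1.0016654  -0.5235184 ] 13.414215673889606
face 0.0009354308775418451 1051
rack low 1841 [ 583.5 -129.6  112.6   40.8   13.3] [0.0087 0.0151 0.0179]
0.006 {-30: 0, -28: 0, -26: 0, -24: 0, -22: 0, -20: 0, -18: 0, -16: 0, -14: 2, -12: 13, -10: 0, -8: 110, -6: 14, -4: 0, -2: 0, 0: 0, 2: 0, 4: 1, 6: 56, 8: 35, 10: 0, 12: 0, 14: 0, 16: 0, 18: 0, 20: 0, 22: 0, 24: 0, 26: 0, 28: 0} [-19.6  20.7]
0.012 {-30: 0, -28: 0, -26: 0, -24: 0, -22: 0, -20: 0, -18: 0, -16: 1, -14: 4, -12: 8, -10: 18, -8: 166, -6: 51, -4: 35, -2: 31, 0: 32, 2: 38, 4: 68, 6: 248, 8: 131, 10: 0, 12: 0, 14: 0, 16: 0, 18: 0, 20: 0, 22: 0, 24: 0, 26: 0, 28: 0} [-19.5  20.8]
0.018 {-30: 0, -28: 0, -26: 0, -24: 0, -22: 0, -20: 0, -18: 0, -16: 0, -14: 0, -12: 0, -10: 0, -8: 18, -6: 2, -4: 0, -2: 0, 0: 0, 2: 34, 4: 137, 6: 113, 8: 0, 10: 0, 12: 0, 14: 0, 16: 0, 18: 0, 20: 0, 22: 0, 24: 0, 26: 0, 28: 0} [-10.8  11.9]
```

View pics/w4.png

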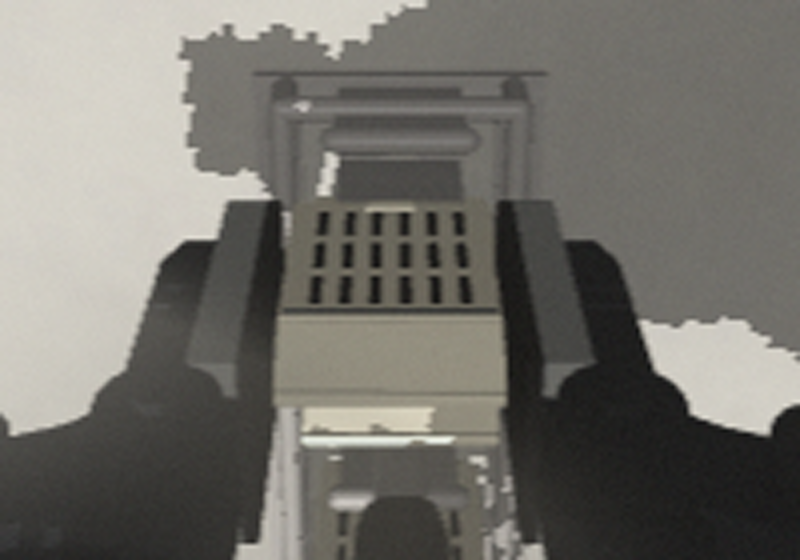

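The crop shows the cassette foot over the slot. The end comb is at (400,140) and the rails are at (285,150) and (515,150). The slot centre lies about 1 mm to tool +x and 0.6 mm to +y of the cassette, so I'll correct that and lower slowly.

To row units: 0.014 m / 0.6 = 0.0233, 0.001 m / 0.6 = 0.0017.

Call:
move_arm --plan '[{"delta_pos": [0.0017,0.001,0.0033],"turn": [0,0,0],"fingers": 0.8},{"delta_pos": [0.0017,0.001,0.0083],"turn": [0,0,0],"fingers": 0.8},{"delta_pos": [0.0017,0.001,0.0133],"turn": [0,0,0],"fingers": 0.8},{"delta_pos": [0.0017,0.001,0.0167],"turn": [0,0,0],"fingers": 0.8},{"delta_pos": [0.0017,0.001,0.02],"turn": [0,0,0],"fingers": 0.8},{"delta_pos": [0.0017,0.001,0.0233],"turn": [0,0,0],"fingers": 0.8}]'

```text
clock: 6.78
position: [0.5364, -0.1406, 0.0471]
ee_rot: [-0.117, 0.993, 0.0, 0.0]
ft_force: [0.4, 0.3, -0.1]
grip_width: 0.318
grasp_force: 26.9
```

To row units: 0.0098 m / 0.6 = 0.0163, 0.009 m / 0.6 = 0.015.

Call:
move_arm --plan '[{"delta_pos": [0,0,0.0033],"turn": [0,0,0],"fingers": 0.8},{"delta_pos": [0,0,0.0067],"turn": [0,0,0],"fingers": 0.8},{"delta_pos": [0,0,0.01],"turn": [0,0,0],"fingers": 0.8},{"delta_pos": [0,0,0.0133],"turn": [0,0,0],"fingers": 0.8},{"delta_pos": [0,0,0.015],"turn": [0,0,0],"fingers": 0.8},{"delta_pos": [0,0,0.0163],"turn": [0,0,0],"fingers": 0.8},{"delta_pos": [0,0,0.0163],"turn": [0,0,0],"fingers": 0.8}]'

```text
clock: 7.65
position: [0.5363, -0.1406, 0.0375]
ee_rot: [-0.117, 0.993, 0.0, -0.0]
ft_force: [-0.4, 0.2, -0.6]
grip_width: 0.32
grasp_force: 26.9
```

To row units: 0.0014 m / 0.6 = 0.0023, 0.0008 m / 0.6 = 0.0013.

Call:
move_arm --plan '[{"delta_pos": [0,0,0.0013],"turn": [0,0,0],"fingers": 0.8},{"delta_pos": [0,0,0.0023],"turn": [0,0,0],"fingers": 0.8},{"delta_pos": [0,0,0.0023],"turn": [0,0,0],"fingers": 0.8}]'

```text
clock: 8.02
position: [0.5365, -0.1406, 0.0364]
ee_rot: [-0.117, 0.993, 0.0, 0.0]
ft_force: [-0.3, 0.9, 4.1]
grip_width: 0.319
grasp_force: 27.3
```

Touching the floor (about 4 N). I'll release it and rise.

To row units: -0.13 m / 0.6 = -0.2167, -0.12 m / 0.6 = -0.2.

Call:
move_arm --plan '[{"delta_pos": [0,0,0],"turn": [0,0,0],"fingers": 0.6},{"delta_pos": [0,0,0],"turn": [0,0,0],"fingers": 0.45},{"delta_pos": [0,0,0],"turn": [0,0,0],"fingers": 0.35},{"delta_pos": [0,0,0],"turn": [0,0,0],"fingers": 0.35},{"delta_pos": [0,0,-0.025],"turn": [0,0,0],"fingers": 0.35},{"delta_pos": [0,0,-0.075],"turn": [0,0,0],"fingers": 0.35},{"delta_pos": [0,0,-0.1417],"turn": [0,0,0],"fingers": 0.35},{"delta_pos": [0,0,-0.2],"turn": [0,0,0],"fingers": 0.35},{"delta_pos": [0,0,-0.2167],"turn": [0,0,0],"fingers": 0.35},{"delta_pos": [0,0,-0.2167],"turn": [0,0,0],"fingers": 0.35}]'

```text
clock: 9.28
position: [0.5366, -0.1406, 0.1667]
ee_rot: [-0.117, 0.993, 0.0, 0.001]
ft_force: [0.4, 0.6, 0.1]
grip_width: 0.652
grasp_force: 0.0
```

```bash
python3 - <<'E'
from h import *
o=get_obs();c=camera("wrist");W=cloud(c,o);p0=np.array(o["position"]);R=Rn.from_quat(o["ee_rot"]).as_matrix()
print(p0,o["ft_force"],o["grip_width"],np.degrees(np.arctan2(-R[0,1],R[1,1])))
r=(.515,.66,-.2,-.07)
rect(crop(W,*r,.008,.0185),"rack low");rect(crop(W,*r,.06,.1),"grip");rect(crop(W,*r,.077,.09),"griptop")
B=np.radians(13.4);ex=np.array([np.cos(B),np.sin(B)]);ey=np.array([-ex[1],ex[0]])
L=W[...,:2]-np.array([.5838,-.1296]);lx=L@ex*1000;ly=L@ey*1000;Z=W[...,2]
for a,b in((-56,-41),(-40,-28)):
    m=(Z>.03)&(Z<.055)&(lx>a)&(lx<b)&(abs(ly)<20);print("cass",a,m.sum(),np.percentile(lx[m],[1,50,99]).round(1),np.percentile(ly[m],[1,99]).round(1),np.percentile(Z[m],[50,98]))
    for z in np.arange(.026,.05,.004):
        k=m&(Z>z)&(Z<z+.004); print(round(z,3),k.sum(),np.median(lx[k]).round(1) if k.any() else '',end=' | ')
    print()
S=cloud(camera("scene"));rect(crop(S,.45,.68,.3,.48,.05,.07),"bath")
save(cv2.resize(c["color"],(640,480)),"w5")
E
```

```text
[ 0.53657049 -0.1405687   0.16668438] [0.37621561 0.59795788 0.07563749] 0.6515472648663073 13.423000451480466
rack low 1121 [ 583.9 -129.8  112.5   40.9   13.3] [0.0084 0.0151 0.0172]
grip 702 [ 583.5 -129.7   33.7   12.4   13.5] [0.0622 0.0804 0.0824]
griptop 540 [ 583.7 -129.6   33.4   12.1   13.1] [0.0774 0.0809 0.0824]
cass -56 418 [-49.8 -47.1 -42.4] [-14.3  13.2] [0.04143627 0.04607971]
0.026 0  | 0.03 40 -49.4 | 0.034 50 -49.5 | 0.038 140 -48.0 | 0.042 177 -44.9 | 0.046 11 -43.7 | 0.05 0  | 
cass -40 430 [-36.3 -33.7 -29.2] [-13.6  13.6] [0.04133064 0.04630514]
0.026 0  | 0.03 49 -35.9 | 0.034 61 -35.7 | 0.038 128 -34.4 | 0.042 170 -31.4 | 0.046 22 -30.6 | 0.05 0  | 
bath 946 [558.8 365.4 182.   84.6   5.4] [0.0505 0.0589 0.0618]
```

View pics/w5.png

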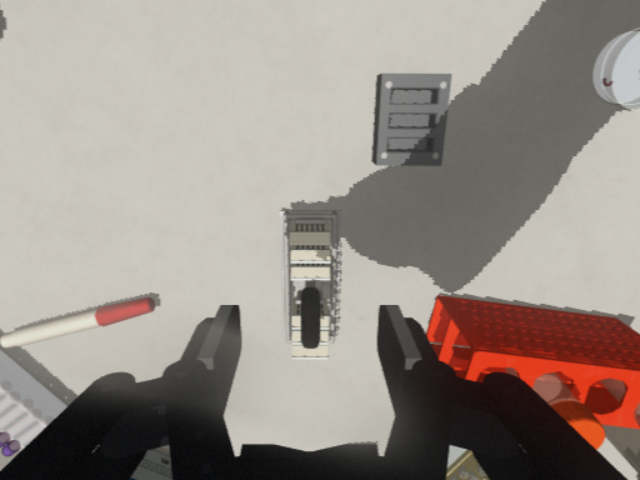

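The cassette is seated: same height as its neighbours (46 mm top), 13.4 mm from the next one. The grip is centred at (583.6, −129.7). Going down over it.

To row units: 0.105 m / 0.6 = 0.175, 0.1 m / 0.6 = 0.1667.

Call:
move_arm --plan '[{"delta_pos": [-0.0417,0,0],"turn": [0,0,0],"fingers": 0.35},{"delta_pos": [-0.0805,-0.0005,0.025],"turn": [0,0,0],"fingers": 0.35},{"delta_pos": [-0.0805,-0.0005,0.075],"turn": [0,0,0],"fingers": 0.35},{"delta_pos": [-0.0805,-0.0005,0.1167],"turn": [0,0,0],"fingers": 0.35},{"delta_pos": [-0.0805,-0.0005,0.15],"turn": [0,0,0],"fingers": 0.35},{"delta_pos": [-0.0805,-0.0005,0.1667],"turn": [0,0,0],"fingers": 0.35},{"delta_pos": [-0.0805,-0.0005,0.175],"turn": [0,0,0],"fingers": 0.35},{"delta_pos": [-0.0805,-0.0005,0.175],"turn": [0,0,0],"fingers": 0.35},{"delta_pos": [-0.0805,-0.0005,0.175],"turn": [0,0,0],"fingers": 0.35}]'

```text
clock: 10.5
position: [0.5839, -0.1298, 0.0618]
ee_rot: [-0.117, 0.993, -0.0, 0.001]
ft_force: [0.7, 0.4, 0.2]
grip_width: 0.649
grasp_force: 0.0
```

```bash
python3 - <<'E'
from h import *
o=get_obs();c=camera("wrist");W=cloud(c,o);p0=np.array(o["position"]);R=Rn.from_quat(o["ee_rot"]).as_matrix()
print(p0,o["ft_force"],o["grip_width"],np.degrees(np.arctan2(-R[0,1],R[1,1])))
Tl=(W-p0)@R
rect(crop(np.dstack([Tl[...,0],Tl[...,1],W[...,2]]),-.03,.04,-.02,.02,.058,.095),"grip in tool")
rect(crop(W,.515,.66,-.2,-.07,.008,.0185),"rack low")
E
```

```text
[ 0.5838837  -0.12978465  0.06184293] [0.65403611 0.38354603 0.24192635] 0.6492559247686831 13.418226370955626
grip in tool 2376 [-0.   0.4 12.6 34.4 89.9] [0.06   0.0805 0.0824]
rack low 2667 [ 584.3 -129.4  113.    41.1   13.4] [0.0085 0.0152 0.0169]
```

Well centred (0.4 mm off in y). I'll close with 60 N and then lift a little.

To row units: -0.025 m / 0.6 = -0.0417, -0.015 m / 0.6 = -0.025.

Call:
move_arm --plan '[{"delta_pos": [0,0.0007,0],"turn": [0,0,0],"fingers": 0.6},{"delta_pos": [0,0.0007,0],"turn": [0,0,0],"fingers": 0.75},{"delta_pos": [0,0.0007,0],"turn": [0,0,0],"fingers": 1},{"delta_pos": [0,0.0007,0],"turn": [0,0,0],"fingers": 1},{"delta_pos": [0,0.0007,0],"turn": [0,0,0],"fingers": 1},{"delta_pos": [0,0.0007,0],"turn": [0,0,0],"fingers": 1},{"delta_pos": [0,0.0007,-0.0083],"turn": [0,0,0],"fingers": 1},{"delta_pos": [0,0.0007,-0.025],"turn": [0,0,0],"fingers": 1},{"delta_pos": [0,0.0007,-0.0417],"turn": [0,0,0],"fingers": 1},{"delta_pos": [0,0.0007,-0.0417],"turn": [0,0,0],"fingers": 1}]' --force 60

```text
clock: 11.8
position: [0.5839, -0.1295, 0.0872]
ee_rot: [-0.117, 0.993, -0.0, 0.001]
ft_force: [-0.0, -1.2, -3.6]
grip_width: 0.134
grasp_force: 58.4
```

To row units: -0.135 m / 0.6 = -0.225, -0.125 m / 0.6 = -0.2083.

Call:
move_arm --plan '[{"delta_pos": [0,0,-0.0167],"turn": [0,0,0],"fingers": 1},{"delta_pos": [0,0,-0.05],"turn": [0,0,0],"fingers": 1},{"delta_pos": [0,0,-0.0917],"turn": [0,0,0],"fingers": 1},{"delta_pos": [0,0,-0.1333],"turn": [0,0,0],"fingers": 1},{"delta_pos": [0,0,-0.175],"turn": [0,0,0],"fingers": 1},{"delta_pos": [0,0,-0.2083],"turn": [0,0,0],"fingers": 1},{"delta_pos": [0,0,-0.225],"turn": [0,0,0],"fingers": 1},{"delta_pos": [0,0,-0.225],"turn": [0,0,0],"fingers": 1}]'

```text
clock: 12.8
position: [0.5836, -0.1294, 0.2219]
ee_rot: [-0.117, 0.993, -0.0, 0.001]
ft_force: [0.8, -0.7, -4.4]
grip_width: 0.133
grasp_force: 58.6
```

```bash
python3 - <<'E'
from h import *
o=get_obs()
print(o["position"],o["ft_force"],o["torque"])
for n in("side","scene","wrist"):
    c=camera(n);W=cloud(c,o)
    k=crop(W,.50,.67,-.21,-.06,.12,.26);print(n,len(k),np.percentile(k[:,2],[.5,1,3]))
    rect(crop(W,.50,.67,-.21,-.06,.166,.174),"rails")
    rect(crop(W,-.1,.9,.0,.2,.105,.125),"tubes")
p0=np.array(o["position"]);R=Rn.from_quat(o["ee_rot"]).as_matrix();Tl=(W-p0)@R
# tops of the cassettes & grip: tilt
m=(Tl[...,2]>.005)&(Tl[...,2]<.06)&(abs(Tl[...,1])<.024)&(abs(Tl[...,0])<.062);k=Tl[m]*1000
for a,b in((-24,-16),(16,24),(-13,13)):
    q=k[(k[:,1]>a)&(k[:,1]<b)];
    for x in range(-60,60,10):
        s=q[(q[:,0]>x)&(q[:,0]<x+10)]
        if len(s)>4: print(a,x,len(s),np.percentile(s[:,2],[3,50,97]).round(1),end=' | ')
    print()
E
```

```text
[ 0.58355087 -0.12944183  0.22192715] [ 0.76350321 -0.71283048 -4.37774802] [ 0.01209637  0.0788034  -0.02655246]
side 1254 [0.16322093 0.1633655  0.16426619]
rails 124 [ 583.2 -146.6   45.   118.1   83.7] [0.166  0.169  0.1739]
tubes 183 [599.4  79.   33.  108.8   5. ] [0.1055 0.1137 0.1165]
scene 1322 [0.1623099  0.16276368 0.16362197]
rails 123 [ 584.3 -125.3  114.8   40.9   15.8] [0.1661 0.1708 0.1739]
tubes 710 [302.   85.3 110.  632.5  89.4] [0.1055 0.1147 0.1244]
wrist 14876 [0.1642507  0.16452222 0.16497722]
rails 360 [ 566.3 -134.4   75.4   47.3   13.6] [0.166  0.1687 0.1737]
tubes 1820 [600.1  71.4  33.   97.    4.2] [0.1056 0.1151 0.1172]
-24 -20 90 [45.2 47.2 57.6] | -24 -10 149 [45.  46.9 57.4] | -24 0 125 [44.7 46.5 57.4] | -24 10 137 [44.9 46.5 57.3] | -24 20 144 [44.6 46.3 57.2] | -24 30 138 [44.7 46.2 57.3] | -24 40 197 [45.1 46.7 57.5] | -24 50 138 [44.8 47.  57.4] | 
16 -30 5 [56.2 56.5 57.5] | 16 -20 99 [45.1 56.1 57.7] | 16 -10 136 [44.9 46.5 57.6] | 16 0 137 [44.8 46.5 57.4] | 16 10 141 [45.  46.5 57.5] | 16 20 156 [44.8 46.6 57.4] | 16 30 164 [45.  46.8 57.7] | 16 40 182 [44.9 46.8 57.3] | 16 50 124 [44.9 50.4 57.7] | 
-13 -60 9 [16.2 16.3 16.9] | -13 -50 133 [14.8 15.9 18.6] | -13 -20 37 [54.4 56.4 57.6] | -13 -10 210 [51.6 52.9 57.4] | -13 0 127 [27.8 33.5 39.9] | -13 10 632 [ 5.7 16.8 20. ] | -13 20 771 [15.2 21.7 30.7] | -13 30 1014 [15.4 18.3 22.8] | -13 40 1448 [16.9 23.2 44.9] | -13 50 666 [38.  44.7 57.3] |
```

The rack is level (rails constant along x and y) with its underside near 0.160, which is 43 mm above the tubes. Now the traverse.

To row units: 0.482 m / 0.6 = 0.8033, 0.47 m / 0.6 = 0.7833, 0.14 rad / 6.2832 = 0.0223.

Call:
move_arm --plan '[{"delta_pos": [-0.005,0.025,0],"turn": [0,0,0],"fingers": 1},{"delta_pos": [-0.0133,0.075,0],"turn": [0,0,0.0016],"fingers": 1},{"delta_pos": [-0.0267,0.15,0],"turn": [0,0,0.0032],"fingers": 1},{"delta_pos": [-0.0433,0.2333,0],"turn": [0,0,0.0056],"fingers": 1},{"delta_pos": [-0.06,0.325,0],"turn": [0,0,0.008],"fingers": 1},{"delta_pos": [-0.0767,0.4167,0],"turn": [0,0,0.0111],"fingers": 1},{"delta_pos": [-0.0933,0.5083,0],"turn": [0,0,0.0143],"fingers": 1},{"delta_pos": [-0.11,0.6,0],"turn": [0,0,0.0175],"fingers": 1},{"delta_pos": [-0.1233,0.675,0],"turn": [0,0,0.0199],"fingers": 1},{"delta_pos": [-0.135,0.7417,0],"turn": [0,0,0.0215],"fingers": 1},{"delta_pos": [-0.1433,0.7833,0],"turn": [0,0,0.0223],"fingers": 1},{"delta_pos": [-0.1467,0.8033,0],"turn": [0,0,0.0223],"fingers": 1}]'

```text
clock: 14.45
position: [0.5564, 0.3613, 0.2205]
ee_rot: [-0.048, 0.999, -0.0, -0.0]
ft_force: [1.2, -0.5, -3.7]
grip_width: 0.133
grasp_force: 58.8
```

Call:
move_arm --plan '[{"delta_pos": [0,0,0],"turn": [0,0,0],"fingers": 1},{"delta_pos": [0,0,0],"turn": [0,0,0],"fingers": 1},{"delta_pos": [0,0,0],"turn": [0,0,0],"fingers": 1}]'

```text
clock: 14.82
position: [0.5576, 0.3585, 0.2214]
ee_rot: [-0.046, 0.999, -0.0, 0.0]
ft_force: [-0.0, 0.5, -2.9]
grip_width: 0.134
grasp_force: 58.8
```

```bash
cat > b.py <<'E'
from h import *
o=get_obs();p0=np.array(o["position"]);R=Rn.from_quat(o["ee_rot"]).as_matrix()
print(p0,o["joint_velocities"].round(3),o["ft_force"],"yaw",np.degrees(np.arctan2(-R[0,1],R[1,1])),R[:,2].round(4),o["grip_width"])
for n in("wrist","side","scene"):
    c=camera(n);W=cloud(c,o)
    rect(crop(W,.44,.68,.28,.45,.05,.066),n+" bath")
    # inner & outer wall lines, in approx bath frame
    B=np.radians(5.4);ex=np.array([np.cos(B),np.sin(B)]);ey=np.array([-ex[1],ex[0]])
    L=W[...,:2]-np.array([.558,.363]);lx=L@ex*1000;ly=L@ey*1000;Z=W[...,2]
    m=(Z>.054)&(Z<.065)&(abs(lx)<95)&(abs(ly)<50)
    for nm,a,s in(("+y",ly,m&(ly>30)&(abs(lx)<60)),("-y",ly,m&(ly<-30)&(abs(lx)<60)),("+x",lx,m&(lx>60)&(abs(ly)<30)),("-x",lx,m&(lx<-60)&(abs(ly)<30))):
        if s.sum()>5: print(nm,s.sum(),np.percentile(a[s],[1,50,99]).round(1),end='; ')
    t=p0[2]-.0612
    print(); rect(crop(W,.44,.68,.28,.45,t+.008,t+.0185),n+" rack rails");rect(crop(W,.44,.68,.28,.45,t+.036,t+.05),n+" rack cass")
    np.save(n+".npy",W)
save(cv2.resize(c["color"][130:300,60:260],(800,680))[:600],"sc6")
E
python3 b.py
```

```text
[0.55761016 0.35848796 0.22141139] [-0.004  0.001 -0.006 -0.003 -0.003 -0.001 -0.002] [-0.00588052  0.54666345 -2.90123837] yaw 5.286637279619725 [ 3.e-04 -1.e-04 -1.e+00] 0.13395039865351485
wrist bath 2785 [551.4 362.7 166.   84.    5.5] [0.0518 0.0591 0.0609]
+y 810 [36.  38.7 42.1]; -y 154 [-41.7 -38.5 -35.8]; +x 36 [67.7 68.5 69.4]; -x 1141 [-89.6 -76.9 -70. ]; 
wrist rack rails 2001 [537.8 355.6  70.9  41.    5.2] [0.1686 0.1753 0.1778]
wrist rack cass 3268 [560.1 358.3  97.2  28.2   6.3] [0.197  0.2026 0.2064]
side bath 377 [558.6 363.3 181.9  88.9   4.6] [0.0504 0.0569 0.0617]
+y 68 [33.8 39.  43.9]; -y 66 [-43.9 -38.7 -33.1]; +x 47 [67.7 72.9 88.2]; -x 52 [-89.3 -76.1 -69.2]; 
side rack rails 126 [557.2 358.6 110.8  45.4   6.1] [0.1696 0.1746 0.1785]
side rack cass 147 [560.3 357.5  97.5  30.4   5.7] [0.1965 0.2018 0.207 ]
scene bath 911 [558.5 365.5 181.7  84.4   5.4] [0.0506 0.0589 0.0619]
+y 141 [38.6 41.7 44.5]; -y 152 [-39.6 -35.6 -33. ]; +x 138 [67.4 71.7 90.2]; -x 235 [-89.9 -75.9 -68.1]; 
scene rack rails 269 [558.8 360.4 113.5  41.5   5.6] [0.1688 0.1753 0.178 ]
scene rack cass 305 [559.4 360.2  97.2  28.4   5.3] [0.1965 0.2031 0.2069]
```

View pics/sc6.png

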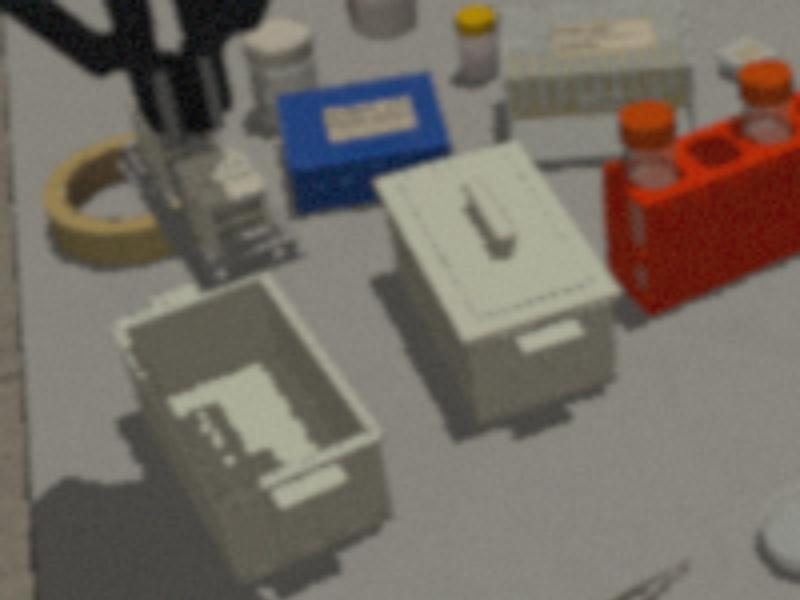

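The scene crop shows the rack held level above the bath, with the open bath's mouth at (250,380) and the lidded bath and tubes undisturbed. All three cameras put the bath centre about 4.8 mm further in +y, with matching yaw. I'll shift over and lower to about 15 mm above the rim.

To row units: 0.085 m / 0.6 = 0.1417, 0.083 m / 0.6 = 0.1383, -0.002 rad / 6.2832 = -0.0003.

Call:
move_arm --plan '[{"delta_pos": [-0.0012,0.0078,0.0067],"turn": [0,0,-0.0003],"fingers": 1},{"delta_pos": [-0.0012,0.0078,0.0233],"turn": [0,0,-0.0003],"fingers": 1},{"delta_pos": [-0.0012,0.0078,0.0467],"turn": [0,0,-0.0003],"fingers": 1},{"delta_pos": [-0.0012,0.0078,0.0717],"turn": [0,0,-0.0003],"fingers": 1},{"delta_pos": [-0.0012,0.0078,0.095],"turn": [0,0,-0.0003],"fingers": 1},{"delta_pos": [-0.0012,0.0078,0.115],"turn": [0,0,-0.0003],"fingers": 1},{"delta_pos": [-0.0012,0.0078,0.13],"turn": [0,0,-0.0003],"fingers": 1},{"delta_pos": [-0.0012,0.0078,0.1383],"turn": [0,0,-0.0003],"fingers": 1},{"delta_pos": [-0.0012,0.0078,0.1417],"turn": [0,0,-0.0003],"fingers": 1},{"delta_pos": [-0.0012,0.0078,0.1417],"turn": [0,0,-0.0003],"fingers": 1},{"delta_pos": [-0.0012,0.0078,0.1417],"turn": [0,0,-0.0003],"fingers": 1},{"delta_pos": [-0.0012,0.0078,0.1417],"turn": [0,0,-0.0003],"fingers": 1}]'

```text
clock: 16.48
position: [0.5574, 0.3648, 0.1364]
ee_rot: [-0.048, 0.999, 0.0, 0.0]
ft_force: [0.4, -0.5, -3.6]
grip_width: 0.13
grasp_force: 58.8
```

```bash
python3 b.py; python3 - <<'E'
from h import *
o=get_obs()
for n in("wrist","side","scene"):
    W=np.load(n+".npy")
    k=crop(W,.48,.63,.335,.39,.068,.12);print(n,np.percentile(k[:,2],[.2,1,3]))
    # rail-level tilt: fit plane on rail tops
    q=crop(W,.48,.63,.335,.39,.0885,.0935); A=np.c_[q[:,:2]-q[:,:2].mean(0),np.ones(len(q))];s=np.linalg.lstsq(A,q[:,2],rcond=None)[0];print(len(q),np.degrees(s[:2]),s[2])
E
```

```text
[0.55741372 0.3648045  0.13643179] [-0.     0.001 -0.001  0.004  0.     0.    -0.001] [ 0.4416069  -0.53697959 -3.5728574 ] yaw 5.515948791670451 [ 4.e-04  4.e-04 -1.e+00] 0.13042924336312908
wrist bath 6388 [548.2 362.4 160.3  84.3   5.4] [0.0518 0.0592 0.0608]
+y 1464 [36.3 38.9 42.3]; -y 1482 [-41.5 -38.  -35.4]; -x 2303 [-89.9 -77.2 -69.7]; 
wrist rack rails 2015 [537.8 361.9  71.5  41.    5.5] [0.0836 0.0903 0.0929]
wrist rack cass 3234 [560.1 364.8  97.8  28.2   6.8] [0.1119 0.1176 0.1213]
side bath 263 [558.6 359.7 178.5  87.6   0.8] [0.0502 0.0571 0.0619]
+y 12 [35.  38.1 44.2]; -y 68 [-43.  -39.  -33.4]; +x 33 [67.6 74.6 89. ]; -x 53 [-89.7 -76.5 -68.7]; 
side rack rails 121 [559.2 360.9 114.6  41.1   2.2] [0.0841 0.0896 0.0933]
side rack cass 137 [559.9 364.3  96.   32.7   4.3] [0.1115 0.1164 0.1216]
scene bath 764 [557.3 365.3 178.6  84.4   5.5] [0.0508 0.0592 0.062 ]
+y 139 [38.5 41.7 44.5]; -y 147 [-39.5 -35.5 -33.2]; +x 26 [67.6 71.2 85.8]; -x 236 [-89.4 -76.4 -69. ]; 
scene rack rails 241 [558.3 365.9 113.7  40.8   5.8] [0.084  0.0902 0.0934]
scene rack cass 267 [560.2 366.1  98.9  28.1   5.9] [0.1116 0.1179 0.1219]
wrist [0.07807265 0.07874096 0.0791486 ]
1815 [-0.31368421 -0.01567404] 0.09048252654322621
side [0.07586873 0.07738315 0.07816872]
79 [-0.29755147  1.75867528] 0.0907748975186694
scene [0.07687556 0.07834055 0.07892568]
176 [ 0.08041809 -0.46784225] 0.09073783120438438
```

The rack's underside is at 75 mm, so it's 15 mm above the rim. It is level and yaw-matched, about 1 mm too far in +y. I'll trim that and settle.

To row units: -0.0012 m / 0.6 = -0.002, -0.0003 m / 0.6 = -0.0005.

Call:
move_arm --plan '[{"delta_pos": [-0.0005,-0.002,0],"turn": [0,0,0],"fingers": 1},{"delta_pos": [-0.0005,-0.002,0],"turn": [0,0,0],"fingers": 1},{"delta_pos": [-0.0005,-0.002,0],"turn": [0,0,0],"fingers": 1},{"delta_pos": [-0.0005,-0.002,0],"turn": [0,0,0],"fingers": 1},{"delta_pos": [-0.0005,-0.002,0],"turn": [0,0,0],"fingers": 1},{"delta_pos": [-0.0005,-0.002,0],"turn": [0,0,0],"fingers": 1}]'

```text
clock: 17.38
position: [0.5577, 0.3636, 0.1361]
ee_rot: [-0.048, 0.999, 0.0, 0.0]
ft_force: [0.2, 0.3, -3.7]
grip_width: 0.127
grasp_force: 58.8
```

```bash
python3 b.py|grep -v '+y'; python3 -c "
from h import *
W=cloud(camera('scene'))
rect(crop(W,.5,.7,-.05,.19,.07,.085),'tube rack')"
```

```text
[0.55770493 0.36355111 0.13612518] [-0.    -0.001 -0.002 -0.001 -0.001 -0.001 -0.002] [ 0.16184085  0.28037498 -3.74267477] yaw 5.512947883970792 [ 0.e+00  1.e-04 -1.e+00] 0.1270174947104452
wrist bath 6407 [547.6 362.5 158.9  84.3   5.4] [0.0518 0.0591 0.0608]
wrist rack rails 2005 [537.8 360.6  70.9  41.    5.5] [0.0833 0.0901 0.0924]
wrist rack cass 3236 [560.4 363.3  97.3  28.2   6.6] [0.1117 0.1173 0.121 ]
side bath 266 [557.8 363.5 178.9  87.6   4.1] [0.0504 0.0572 0.0617]
side rack rails 118 [558.4 361.7 111.8  39.4   4.3] [0.0834 0.0892 0.0927]
side rack cass 128 [560.8 364.4  98.1  33.1   7. ] [0.112  0.1166 0.1209]
scene bath 767 [551.6 365.  169.   84.5   5.2] [0.051  0.0591 0.062 ]
scene rack rails 242 [558.8 364.3 114.6  41.4   5.7] [0.0834 0.0902 0.0929]
scene rack cass 277 [559.8 365.5 100.   28.4   7.1] [0.1111 0.1177 0.122 ]
tube rack 745 [593.   63.1  51.3 161.8   5.8] [0.0708 0.0795 0.0831]
```

```bash
python3 -c "
from h import *
print(hand_in())"
```

```text
the job is handed in; nothing more can be done
None
```

I've handed the job in at about 17.5 s: the cassette stands in the rack's empty slot, and the arm is holding the rack level and still, lined up over the open bath with its underside about 15 mm above the rim. The hand-in call gave no verdict.

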